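# Slide the lid home over the open ingredient well

## Task

The round well in the steel top of the cold ingredient station stands open. Slide its blue lid along the steel top, without picking it up, until it drops into the recess around the well and sits level and fully home, then let go of it. Leave the cheese shaker, the tin and the mug where they stand.

Things in the scene. Friction and masses are not known exactly. Their poses are not given: they have to be found in the camera images.
- station: Fixed low steel station, 240 mm (its x) by 560 mm (its y), flat top 90 mm above the table. In the middle of the top is the round well: a recess 137 mm in diameter and 5 mm deep, whose floor is a flat ring-shaped seat round an opening 90 mm in diameter. Origin: centre of its underside, on the table, straight below the well's centre; z up.
- well_seat (a point): Centre of the well at the height of the seat the lid rests on, 5 mm below the steel top. Axes as the station's.
- lid: Loose blue disc, 130 mm in diameter and 5 mm thick, its lower edge bevelled to 120 mm, with a black round knob in the middle: knob 25 mm in diameter, from 12 mm to 38 mm above the lid's underside, on an 18 mm neck. 0.2 to 0.4 kg; slides on the steel top with ordinary friction (a push of 1 to 4 N). Starts lying flat on the steel top near the left or the right end of the station, with the shaker near the other end. Origin: centre of its underside; z up through the knob.
- knob_top (a point): Middle of the top face of the lid's knob, 38 mm above the lid's underside.
- shaker: Small yellow cheese shaker with a steel cap, 44 mm in diameter, 60 mm tall, loose, standing on the steel top at the end where the lid is not. Origin: centre of its underside.
- tin: Green food tin with a paper band and a brass-coloured lid, 88 mm in diameter, 87 mm tall, standing on the table beside the station. Origin: centre of its underside.
- mug: White mug, 76 mm in diameter, 85 mm tall, handle to its +y, standing on the table beside the station. Origin: centre of its underside.
There are look-alikes about, which are no part of the job. Of the things like the lid, leave any that is orange or purple; of the rest the smaller one is meant.

How it is judged:
By the outcome, as a careful person would: the job done as asked, in the order asked, and still so for the second after the job is handed in, with the robot touching nothing.
It also fails if it takes over 35 s, if anything falls off the work surface, if the arm or the gripper's body presses on something with over 40 N, if the wrist force passes 120 N, or if a joint passes its speed limit or range.

## Robot

A 6-joint arm with a two-finger parallel gripper is mounted at the origin on the work surface. World frame = base frame: x ahead of the robot, y to its left, z up, the work surface at z = 0. Lengths are in m, angles in rad, forces in N, time in s.
With the tool pointing down it reaches from about 0.325 to 0.9 m from the base axis. Payload 6.1 kg.
Tool frame: the origin (TCP) lies on the centre line of the jaws, within the pads' length; the fingertips stand 14 mm ahead of it and the grasp point (between the pads) lies 5 mm behind it (manip.tcp_to_tips is the distance from the TCP to the fingertips, in m); z points along the fingers, y is the direction in which the jaws open and shut (so a half turn about z gives the same grasp; the last joint's range is limited). The gripper opens to 87 mm and grips with 3 to 60 N. Pads are 19 mm wide; open, the fingers measure 117 mm over their backs; the gripper's body (75 mm by 190 mm) begins 51 mm behind the grasp point.
Start: joints at [1.213, 0.22, 1.526, -0, 1.395, -0.126], TCP at [0.144, 0.608, 0.198] pointing down, gripper open.
Joint ranges: [-2.98, 2.98], [-0.91, 2.08], [0.09, 2.57], [-1.24, 4.39], [0.2, 2.65], [-2.68, 2.68]. Speed limits (rad/s): [2.57, 2.57, 3.01, 3.14, 3.14, 3.14].

## Interface

Orientations are given as a rotation vector (axis times angle).
In Python, from station import manip gives the robot as it stands. The module is installed in compiled form; this text tells all that it offers.
- The arm moves only by the tool arm_command, never from a script. Its arguments are lists of equal length, an entry for each row: "offset": the shift along the tool's x, y, z scaled (see below), a list of three; "twist": the turn about the tool's z scaled (see below); "hand": the opening, from 0 (shut) to 1 (fully open). In form: {"offset": [[tx, ty, tz], ...], "twist": [twist, ...], "hand": [hand, ...]}. A call has 1 to 10 rows; each row is the pose to reach, as a shift and turn from the pose commanded when the call began, along the tool's axes at that moment, turning the shorter way round; what a row does not reach only later rows make up. The controller multiplies each number of a shift by 0.6 m and each number of a turn by pi rad. A row lasts 1/8 s, in which the tool goes at most 62.5 mm and 10.7 degrees, less where a joint would pass 70% of its speed; a pose out of reach is approached as far as the arm can. A call with a number of a shift or a turn outside -1 to 1 is refused whole. A call with a gripper value outside its range is refused whole. The fingers move at their own pace and stop on an object; "squeeze" is the grip in N (left out, the last holds). Time passes only in rows, so rows that repeat a pose let the fingers close. It gives the time, the measured TCP pose, the force and the opening at its end, in the units of the state.
- manip.read_state(): the state, without advancing time (a new reading comes with each control period).
- manip.read_camera(name): name is "scene" or "side" or "wrist"; returns a dict with "img" (480x640x3 uint8, blue, green, red), "fx", "fy", "cx", "cy" (pixels), "distortion" ([k1, k2, p1, p2, k3] as OpenCV has them; the pictures are not rectified), "eye" and "attitude" of the camera in the world. Camera axes: x right, y up, looking along -z (the intrinsics and any distortion apply to the point x, -y, -z); pixel columns grow to the right and rows downward; lengths in m; the calibration is good to about 2 mm. A picture is of the moment at which its call begins. There is no depth.
- manip.close_job(): hands the job in, once; it reports no verdict.
The state is a dict: "t": time; "qpos": joint angles; "joint_velocities": joint speeds; "effort": joint torques, N m; "tool_pos": TCP position; "ee_rot": TCP orientation; "contact_force": force on the tool from outside, world axes, zero at the start; "moment": the same for the moment, N m; "finger_gap": opening from 0.0 (shut) to 1.0 (fully open).
Only numpy, scipy, OpenCV 4.12 (cv2) and the standard library are available. Lean on these libraries where they do the work, as an engineer would, in place of code of your own. Each camera call takes 0.05 s, during which the arm holds its last target.

## Working session

There is one attempt and no reset: what is moved stays moved. The work goes in short steps, Python scripts to look and compute and a tool call to move; the robot and the scene stay as the last step left them, time stands still between calls to the robot, and variables do not carry over. Pictures are saved under pics/ and viewed, and the job is handed in when it is done.

Besides the shell and the picture viewer there is one more tool, called after ">>>" as name(argument=value, ...) on one line, values as JSON. arm_command: Moves the arm, as the interface text tells. Its arguments: {"type":"object","properties":{"offset":{"type":"array"},"twist":{"type":"array"},"hand":{"type":"array"},"squeeze":{"type":"number"}},"required":["offset","twist","hand"]}

```bash
mkdir -p pics
python3 - <<'E'
from station import manip
import cv2
print(manip.read_state())
for n in ["scene","side","wrist"]:
    c=manip.read_camera(n); cv2.imwrite(f"pics/a_{n}.png",c["img"])
    print(n,{k:v for k,v in c.items() if k!="img"})
E
```

```text
{'t': 0.0, 'qpos': array([ 1.21287803e+00,  2.21248487e-01,  1.52759836e+00, -3.68854990e-06,
        1.39464986e+00, -1.26095300e-01]), 'joint_velocities': array([ 0.00118199,  0.00133608,  0.00071758, -0.00065241,  0.0003243 ,
        0.00022614]), 'effort': array([ 1.90072467e-03, -4.94606531e+01, -3.87382150e+01,  7.00942869e-02,
        5.68346260e-02, -1.17886379e-04]), 'tool_pos': array([0.14336919, 0.60767046, 0.19733017]), 'ee_rot': array([-3.63278310e-01, -3.12006091e+00,  2.90468153e-03]), 'contact_force': array([ 0.06700298, -0.2387396 , -0.55419089]), 'moment': array([-0.02326182,  0.00088716, -0.00159053]), 'finger_gap': 0.9984516063117201}
scene {'fx': 554.424524580446, 'fy': 554.424524580446, 'cx': 318.056704053526, 'cy': 232.03257756215015, 'distortion': array([-0.0064568,  0.       ,  0.       ,  0.       ,  0.       ]), 'eye': array([1.20768649, 0.54659616, 1.4265651 ]), 'attitude': array([0.30690368, 0.62144569, 2.15468545])}
side {'fx': 520.8438475599286, 'fy': 520.8438475599286, 'cx': 313.23914635436216, 'cy': 241.70951287993395, 'distortion': array([-0.12690819,  0.        ,  0.        ,  0.        ,  0.        ]), 'eye': array([ 0.00521551, -0.91940598,  0.74119188]), 'attitude': array([ 1.03203344, -0.2748388 , -0.43909013])}
wrist {'fx': 382.0057977426215, 'fy': 382.0057977426215, 'cx': 319.9183775792576, 'cy': 242.5996756096093, 'distortion': array([-0.03982196,  0.        ,  0.        ,  0.        ,  0.        ]), 'eye': array([0.07177424, 0.62498774, 0.38389904]), 'attitude': array([-0.23178984, -0.18092592,  1.33046158])}
```

View pics/a_scene.png

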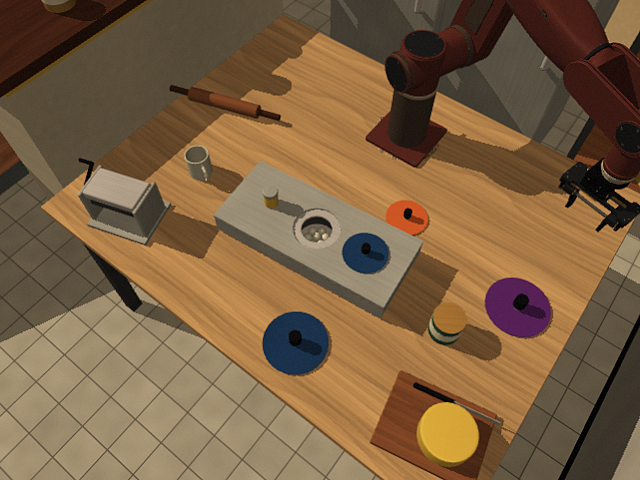

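View pics/a_side.png

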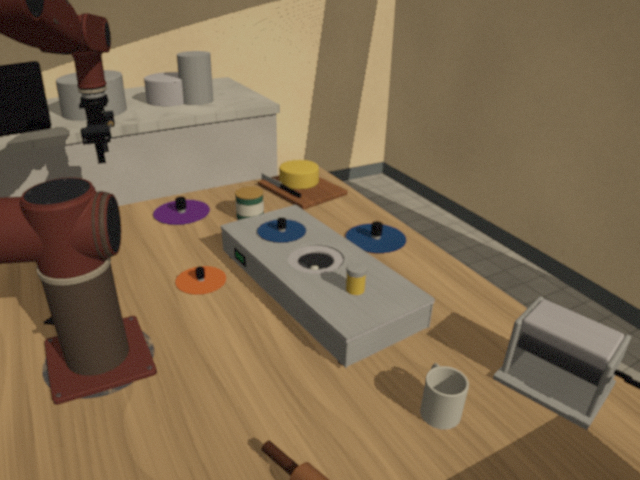

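View pics/a_wrist.png

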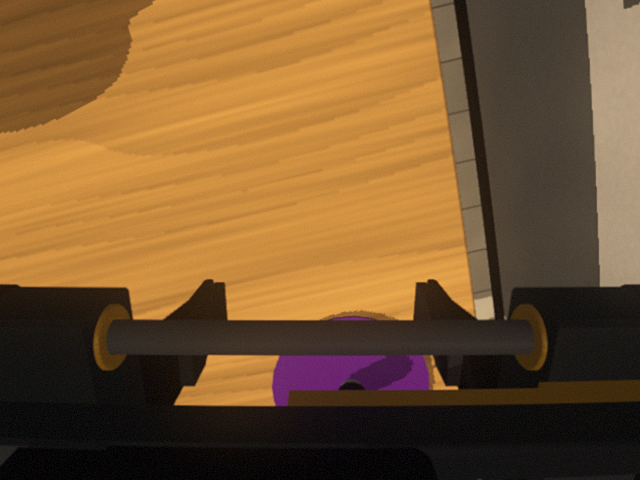

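The scene view shows the blue lid on the station at about (366,253), the well at (317,229) and the shaker at (270,197). The larger blue disc at (296,343) is on the table, so it is a decoy. Next I'll measure these.

```bash
cat > h.py <<'E'
import numpy as np, cv2
from scipy.spatial.transform import Rotation as R
from scipy.optimize import least_squares
def cast(c,px,z):
    px=np.asarray(px,float).reshape(-1,1,2)
    K=np.array([[c["fx"],0,c["cx"]],[0,c["fy"],c["cy"]],[0,0,1]])
    n=cv2.undistortPoints(px,K,np.asarray(c["distortion"],float)).reshape(-1,2)
    d=np.c_[n[:,0],-n[:,1],-np.ones(len(n))]@R.from_rotvec(c["attitude"]).as_matrix().T
    s=(z-c["eye"][2])/d[:,2]
    return (c["eye"]+d*s[:,None])[:,:2]
def circ(p):
    f=lambda q:np.hypot(p[:,0]-q[0],p[:,1]-q[1])-q[2]
    r=least_squares(f,[*p.mean(0),.06],loss="soft_l1",f_scale=.001)
    return r.x, np.abs(r.fun).mean()
def blobs(mask,amin=30):
    cs,_=cv2.findContours(mask.astype(np.uint8),cv2.RETR_EXTERNAL,cv2.CHAIN_APPROX_NONE)
    return sorted([x for x in cs if cv2.contourArea(x)>amin],key=cv2.contourArea,reverse=True)
def hsv(c): return cv2.cvtColor(c["img"],cv2.COLOR_BGR2HSV)
E
python3 - <<'E'
from h import *
from station import manip
for n in ["scene","side"]:
    c=manip.read_camera(n); h=hsv(c); H,S,V=[h[...,i].astype(int) for i in range(3)]
    m=(H>95)&(H<125)&(S>110)&(V>25)
    for b in blobs(m,200)[:3]:
        b=cv2.convexHull(b).reshape(-1,2)
        print(n,"blue",b.mean(0).round(),[ (z,)+tuple(np.round(circ(cast(c,b,z))[0],4))for z in(.095,.005)])
    m=(S<45)&(V>60)
    for b in blobs(m,300)[:6]:
        q=b.reshape(-1,2); print(n,"grey",cv2.contourArea(b),q.min(0),q.max(0))
    k=(V<40)
    for b in blobs(k,20)[:14]:
        q=b.reshape(-1,2); print(n,"black",cv2.contourArea(b),q.min(0),q.max(0),cast(c,[q.mean(0)],.12).round(3))
    # crops
    x0,y0=(200,150) if n=="scene" else (210,190)
    cv2.imwrite(f"pics/b_{n}.png",cv2.resize(c["img"][y0:y0+180,x0:x0+240],None,fx=3.3,fy=3.3,interpolation=cv2.INTER_CUBIC))
E
```

```text
scene blue [297. 342.] [(0.095, np.float64(0.8373), np.float64(0.1899), np.float64(0.0822)), (0.005, np.float64(0.8122), np.float64(0.1657), np.float64(0.0878))]
scene blue [366. 251.] [(0.095, np.float64(0.5157), np.float64(0.1804), np.float64(0.0631)), (0.005, np.float64(0.469), np.float64(0.1557), np.float64(0.0674))]
scene black 2253.0 [0 0] [145  96] [[ 0.431 -1.162]]
scene black 2177.0 [559 157] [639 231] [[-0.046  0.616]]
scene black 1648.0 [404   2] [513  95] [[-0.295 -0.015]]
scene black 1348.5 [391  94] [434 147] [[0.038 0.028]]
scene black 851.5 [598  55] [638 108] [[-0.555  0.492]]
scene black 824.0 [558 315] [639 479] [[0.518 0.853]]
scene black 766.5 [ 85 246] [141 310] [[ 0.998 -0.298]]
scene black 745.0 [405  31] [443  56] [[-0.302 -0.137]]
scene black 557.0 [616 122] [639 152] [[-0.316  0.604]]
scene black 473.5 [386  57] [406  91] [[-0.11  -0.131]]
scene black 401.0 [  0 161] [ 28 193] [[ 0.956 -0.798]]
scene black 282.0 [567 117] [594 158] [[-0.218  0.487]]
scene black 225.0 [620 153] [639 175] [[-0.213  0.648]]
scene black 167.5 [414 383] [454 402] [[0.745 0.535]]
[... 581 characters left out ...]
[-0.09   2.017]]
side black 1653.5 [ 0 12] [92 53] [[0.145 4.961]]
side black 1078.5 [80 96] [112 161] [[0.2   1.315]]
side black 1055.5 [518 334] [601 384] [[ 0.731 -0.529]]
side black 916.5 [ 24 179] [ 88 203] [[-0.002  0.672]]
side black 442.5 [108 197] [119 251] [[0.116 0.365]]
side black 199.5 [26  0] [43 17] [[0.182 9.475]]
side black 101.5 [371 223] [381 235] [[0.713 0.035]]
side black 91.0 [615 371] [639 387] [[ 0.797 -0.632]]
side black 86.5 [310 255] [331 266] [[ 0.512 -0.032]]
side black 78.5 [234 249] [245 265] [[0.352 0.061]]
side black 78.0 [176 198] [185 209] [[0.308 0.409]]
side black 57.5 [277 219] [285 228] [[0.508 0.17 ]]
side black 47.5 [196 268] [203 277] [[0.248 0.038]]
```

View pics/b_scene.png

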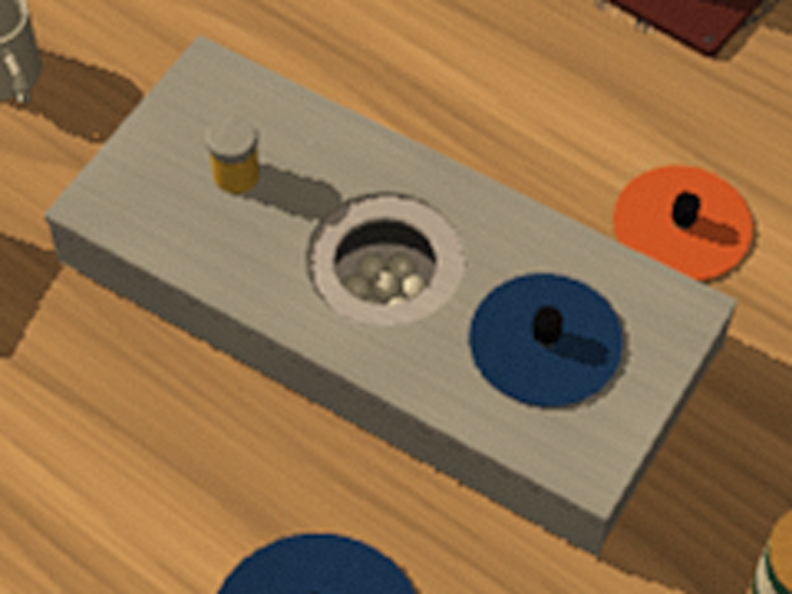

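View pics/b_side.png

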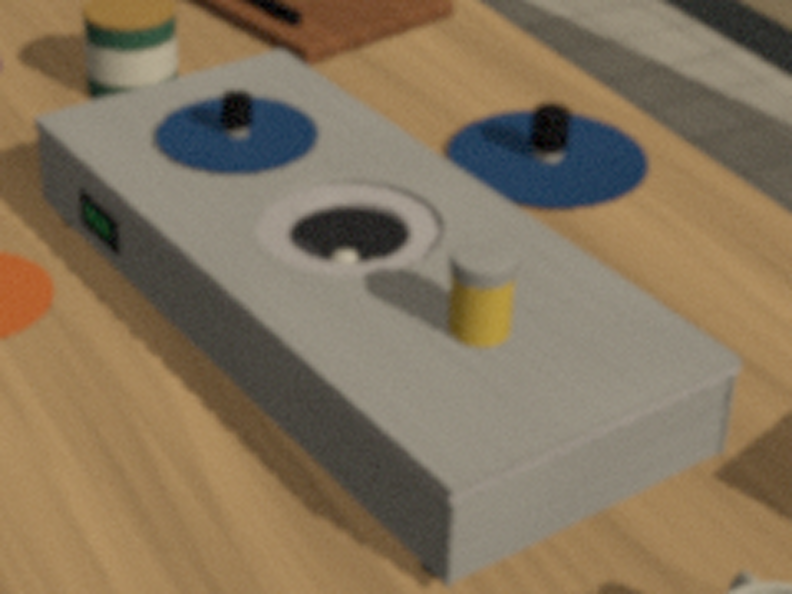

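Run:
```python
from h import *
from station import manip
P={"scene":([(200,38),(735,303),(600,520),(48,218)],200,150,(386,258)),"side":([(38,123),(280,50),(738,368),(450,492)],210,190,(348,230))}
for n,(pts,x0,y0,wc) in P.items():
    c=manip.read_camera(n)
    q=cast(c,np.array(pts)/3.3+[x0,y0],.09); print(n,q.round(4).tolist(),"mean",q.mean(0).round(4))
    print(" sides",np.linalg.norm(q-np.roll(q,-1,0),axis=1).round(4), np.degrees(np.arctan2(*(np.roll(q,-1,0)-q).T[::-1])).round(1))
    # seat ring: pinkish-light by R-G
    im=cv2.GaussianBlur(c["img"],(3,3),0).astype(int)
    w=np.array(wc)/3.3+[x0,y0]; yy,xx=np.mgrid[:480,:640]
    near=np.hypot(xx-w[0],yy-w[1])<34
    m=near&(im[...,2]-im[...,1]>3)&(im[...,0]>90 if n=="scene" else im[...,0]>120)&((im[...,2]-im[...,0])<22)
    bl=blobs(m,40)
    for b in bl[:2]:
        hull=cv2.convexHull(b).reshape(-1,2); print(" ring",cv2.contourArea(b),circ(cast(c,hull,.085)))
    o=c["img"].copy(); o[m]=(0,0,255)
    cv2.imwrite(f"pics/c_{n}.png",cv2.resize(o[y0:y0+180,x0:x0+240],None,fx=3.3,fy=3.3))
    print(c["img"][int(w[1])-24:int(w[1])+25:2,int(w[0])].tolist())
```

```text
scene [[0.4435, -0.2631], [0.3864, 0.2889], [0.6241, 0.3103], [0.6793, -0.2366]] mean [0.5333 0.0249]
 sides [0.555  0.2386 0.5497 0.2373] [  95.9    5.1  -84.2 -173.6]
[[111, 137, 150], [121, 144, 157], [78, 96, 104], [141, 163, 182], [135, 158, 176], [139, 163, 182], [66, 77, 88], [19, 23, 22], [20, 24, 25], [20, 23, 23], [70, 83, 91], [82, 97, 109], [75, 89, 103], [64, 82, 91], [109, 140, 154], [153, 193, 211], [146, 184, 200], [82, 109, 123], [62, 80, 89], [108, 128, 142], [139, 161, 180], [137, 161, 180], [131, 156, 171], [120, 145, 158], [120, 143, 157]]
side [[0.3813, 0.2749], [0.6185, 0.31], [0.6698, -0.2521], [0.4389, -0.2703]] mean [0.5271 0.0156]
 sides [0.2398 0.5644 0.2317 0.5482] [   8.4  -84.8 -175.5   96. ]
 ring 3017.5 (array([0.54396244, 0.01096546, 0.11946671]), np.float64(0.022808830230492735))
[[126, 140, 147], [124, 139, 145], [123, 136, 144], [126, 141, 146], [123, 137, 144], [128, 138, 147], [138, 150, 158], [140, 153, 162], [125, 136, 143], [65, 69, 74], [31, 30, 35], [36, 37, 41], [38, 43, 42], [34, 32, 33], [37, 35, 41], [87, 100, 108], [151, 172, 182], [146, 165, 173], [137, 148, 158], [135, 145, 154], [126, 140, 146], [126, 140, 143], [129, 143, 148], [124, 140, 146], [125, 140, 145]]
```

Run:
```python
from h import *
from station import manip
P={"scene":(200,150,(386,258),165,32),"side":(210,190,(348,230),152,32)}
for n,(x0,y0,wc,t,rr) in P.items():
    c=manip.read_camera(n)
    im=cv2.GaussianBlur(c["img"],(3,3),0).astype(int)
    w=np.array(wc)/3.3+[x0,y0]; yy,xx=np.mgrid[:480,:640]
    near=np.hypot(xx-w[0],(yy-w[1])*(1 if n=="scene" else 1.6))<rr
    m=(near&(im[...,2]>t)).astype(np.uint8)
    b=blobs(m,40)[0]; hull=cv2.convexHull(b).reshape(-1,2); print(n,"outer",circ(cast(c,hull,.085)))
    cs,hi=cv2.findContours(m,cv2.RETR_CCOMP,cv2.CHAIN_APPROX_NONE)
    for k,x in enumerate(cs):
        if hi[0][k][3]>=0 and cv2.contourArea(x)>100: print(" inner",circ(cast(c,cv2.convexHull(x).reshape(-1,2),.085)))
    dark=near&(im[...,2]<115)
    b=blobs(dark,40)[0]; print(" hole",circ(cast(c,cv2.convexHull(b).reshape(-1,2),.085)))
    o=c["img"].copy(); o[m>0]=(0,0,255)
    cv2.imwrite(f"pics/d_{n}.png",cv2.resize(o[y0:y0+180,x0:x0+240],None,fx=3,fy=3))
a,b=[cv2.imread(f"pics/d_{n}.png")[:420,:] for n in P]
cv2.imwrite("pics/d.png",cv2.resize(np.hstack([a,b]),(800,233)))
```

```text
scene outer (array([0.53002037, 0.0250181 , 0.06456987]), np.float64(0.0008806623694014963))
 inner (array([0.53069528, 0.02148988, 0.04977609]), np.float64(0.0005927158033079287))
 hole (array([0.5305385 , 0.02077817, 0.04289145]), np.float64(0.0006495198952271459))
side outer (array([0.52958934, 0.02691599, 0.06407519]), np.float64(0.0007827902112362643))
 hole (array([0.52967623, 0.01986771, 0.04202151]), np.float64(0.0012275456463284895))
```

View pics/d.png

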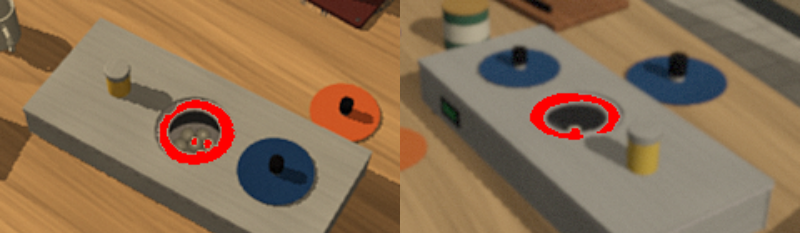

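Measurements:
- **Well:** about (0.530, 0.021). The hole edge agrees in both views; the ring's shadowed side biases its outer edge.
- **Lid:** about (0.5145, 0.180), radius about 63 mm, which matches.

Next I'll work out the approach move, with the jaw axis along the slide direction.

```bash
cat >> h.py <<'E'
def plan(target,s,yaw=None,p0=None):
    Rm=R.from_rotvec(s["ee_rot"]).as_matrix(); p=np.array(s["tool_pos"] if p0 is None else p0)
    print("offset",(Rm.T@(np.array(target)-p)/.6).round(4))
    if yaw is not None:
        cur=np.arctan2(Rm[1,1],Rm[0,1]); d=(yaw-cur+np.pi/2)%np.pi-np.pi/2
        print("cur yaw",np.degrees(cur),"twist",round(-d/np.pi,4))
E
python3 - <<'E'
from h import *
from station import manip
s=manip.read_state()
a=np.arctan2(.021-.180,.530-.5145)+np.pi; print(np.degrees(a))
plan((.5145,.180,.2),s,a)
E
```

```text
95.56784468290297
offset [-0.7656 -0.5526 -0.0027]
cur yaw 76.71944348872302 twist -0.1047
```

>>> arm_command(offset=[[-0.383,-0.276,-0.02],[-0.766,-0.553,-0.003],[-0.766,-0.553,-0.003],[-0.766,-0.553,-0.003],[-0.766,-0.553,-0.003],[-0.766,-0.553,-0.003],[-0.766,-0.553,-0.003],[-0.766,-0.553,-0.003],[-0.766,-0.553,-0.003],[-0.766,-0.553,-0.003]], twist=[-0.05,-0.105,-0.105,-0.105,-0.105,-0.105,-0.105,-0.105,-0.105,-0.105], hand=[1,1,1,1,1,1,1,1,1,1])

```text
t: 1.7
tool_pos: [0.5169, 0.1764, 0.2003]
ee_rot: [-0.146, 3.138, -0.001]
contact_force: [0.4, -0.1, -0.4]
finger_gap: 1.0
```

>>> arm_command(offset=[[0,0,0],[0,0,0],[0,0,0],[0,0,0]], twist=[0,0,0,0], hand=[1,1,1,1])

```text
t: 2.2
tool_pos: [0.5142, 0.1807, 0.2004]
ee_rot: [-0.157, 3.138, 0.0]
contact_force: [0.5, 0.4, -0.9]
finger_gap: 1.002
```

Run:
```python
from h import *
from station import manip
s=manip.read_state(); print(s["t"],s["tool_pos"],s["ee_rot"])
plan((.5145,.180,.2),s,np.radians(95.57))
for n in ["scene","wrist"]:
    c=manip.read_camera(n); cv2.imwrite(f"pics/e_{n}.png",c["img"])
```

```text
2.2 [0.51418008 0.1806736  0.20036409] [-1.56556249e-01  3.13752090e+00  1.24981224e-04]
offset [-0.0004 -0.0012  0.0006]
cur yaw 95.71315995287763 twist 0.0008
```

View pics/e_scene.png

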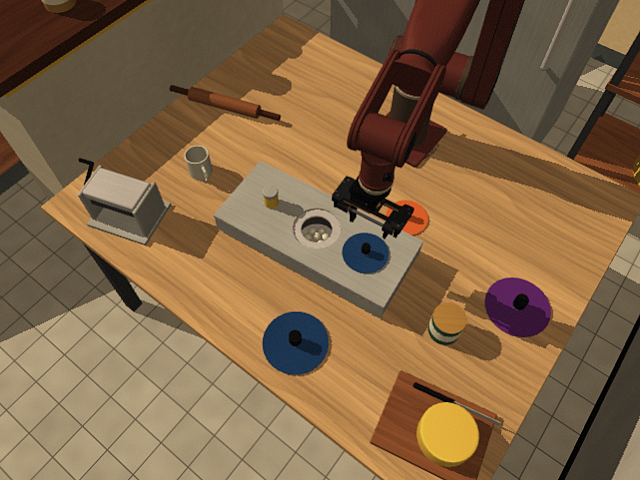

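View pics/e_wrist.png

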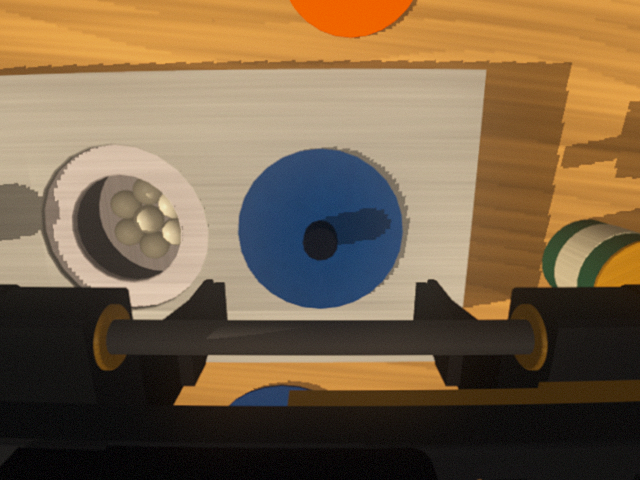

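The wrist view shows the whole lid (centre about (321,228), knob (320,240)) and the well at about (130,225). I'll refine both from it.

Run:
```python
from h import *
from station import manip
c=manip.read_camera("wrist"); h=hsv(c); H,S,V=[h[...,i].astype(int) for i in range(3)]
im=cv2.GaussianBlur(c["img"],(3,3),0).astype(int)
print(c["eye"])
b=blobs((H>95)&(H<125)&(S>110)&(V>25))[0]
print("lid",circ(cast(c,cv2.convexHull(b).reshape(-1,2),.095)))
k=(V<45); k[:200]=0;k[270:]=0;k[:,:280]=0;k[:,360:]=0
b=blobs(k,50)[0]; (x,y),r=cv2.minEnclosingCircle(b); print("knob px",x,y,r,cast(c,[(x,y)],.128),cast(c,[(x,y)],.102))
yy,xx=np.mgrid[:480,:640]
near=(np.hypot(xx-130,yy-225)<95)&(yy<300)
print(im[225,30:260:6].tolist())
ring=near&(im[...,2]>195)
o=c["img"].copy(); o[ring]=(0,0,255); cv2.imwrite("pics/f.png",o)
dark=near&((im[...,2]<140)|((im[...,2]-im[...,0])>70))&(np.hypot(xx-130,yy-225)<62)&(yy<280)
for b in blobs(dark,500)[:1]: print("hole",circ(cast(c,cv2.convexHull(b).reshape(-1,2),.085)))
b=blobs(ring,300)[0]; q=b.reshape(-1,2); print("ring",circ(cast(c,cv2.convexHull(b).reshape(-1,2),.085)))
```

```text
[0.44105181 0.17313884 0.38677294]
lid (array([0.51424001, 0.1806675 , 0.06407593]), np.float64(0.00011023466199432436))
knob px 321.5 240.0 19.52572250366211 [[0.51115165 0.18113321]] [[0.51819487 0.18193644]]
[[85, 102, 113], [86, 102, 113], [75, 88, 98], [101, 116, 133], [151, 172, 194], [166, 187, 211], [165, 187, 210], [129, 147, 167], [54, 61, 69], [45, 51, 57], [45, 51, 57], [44, 51, 56], [72, 82, 95], [104, 119, 136], [103, 118, 135], [82, 106, 120], [89, 113, 128], [85, 110, 125], [105, 136, 153], [155, 196, 218], [123, 157, 177], [95, 122, 138], [77, 97, 111], [140, 177, 199], [115, 146, 164], [138, 162, 182], [161, 183, 207], [163, 185, 207], [166, 187, 209], [165, 186, 209], [146, 172, 189], [147, 173, 189], [147, 173, 189], [146, 173, 190], [148, 173, 190], [108, 75, 55], [109, 74, 50], [106, 72, 47], [107, 71, 45]]
hole (array([0.53016039, 0.02150095, 0.04447602]), np.float64(0.000221402180360221))
ring (array([0.52857359, 0.02449261, 0.06602893]), np.float64(0.0008042118836585611))
```

View pics/f.png

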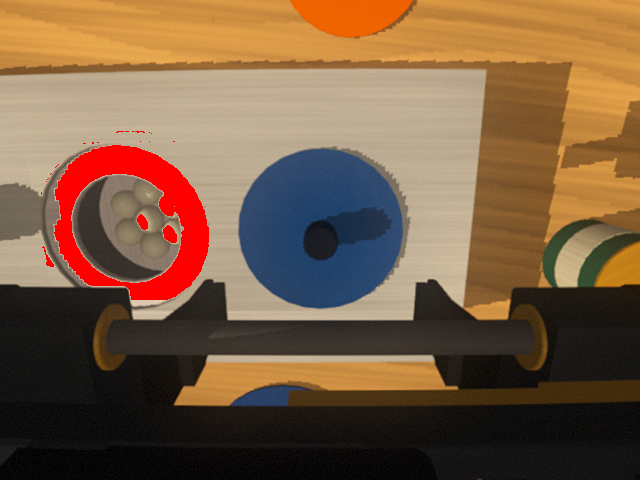

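>>> arm_command(offset=[[0,-0.001,0.05],[0,-0.001,0.1],[0,-0.001,0.125],[0,-0.001,0.139],[0,-0.001,0.139],[0,-0.001,0.139],[0,-0.001,0.139],[0,-0.001,0.139],[0,-0.001,0.139],[0,-0.001,0.139]], twist=[0,0,0,0,0,0,0,0,0,0], hand=[1,1,1,1,0.7,0.36,0.36,0.36,0.36,0.36], squeeze=5)

```text
t: 3.6
tool_pos: [0.5147, 0.1792, 0.1169]
ee_rot: [-0.154, 3.138, -0.0]
contact_force: [-0.1, -0.1, -0.3]
finger_gap: 0.417
```

Run:
```python
from h import *
from station import manip
s=manip.read_state(); print(s)
c=manip.read_camera("side"); cv2.imwrite("pics/g_side.png",cv2.resize(c["img"][150:330,180:420],None,fx=3.3,fy=3.3))
c=manip.read_camera("wrist"); cv2.imwrite("pics/g_wrist.png",c["img"])
# travel so that rear pad (half of 31mm) ends knob at well
d=np.array([.016,-.1592]); u=d/np.linalg.norm(d)
for extra in (.003,.005): 
    t=np.array(s["tool_pos"][:2])
    plan((*(np.array([.5302,.0215])+u*extra),.117),s)
```

```text
{'t': 3.6, 'qpos': array([ 1.90262349e-01,  1.03888081e-01,  1.81652647e+00, -2.25580100e-05,
        1.22117474e+00, -1.47861889e+00]), 'joint_velocities': array([0.00091566, 0.00033189, 0.00105396, 0.00051192, 0.00151282,
       0.00044276]), 'effort': array([ 1.42779543e-03, -4.14115441e+01, -3.63301635e+01, -2.77548790e-02,
        7.87042966e-02,  3.16086753e-04]), 'tool_pos': array([0.51470676, 0.17916487, 0.11688017]), 'ee_rot': array([-1.54021477e-01,  3.13780850e+00, -3.22174266e-05]), 'contact_force': array([-0.08162482, -0.05585688, -0.29137679]), 'moment': array([ 0.00854738, -0.03568016,  0.01026551]), 'finger_gap': 0.4173213341837599}
offset [ 0.00e+00 -2.69e-01 -2.00e-04]
offset [ 0.000e+00 -2.724e-01 -2.000e-04]
```

View pics/g_side.png

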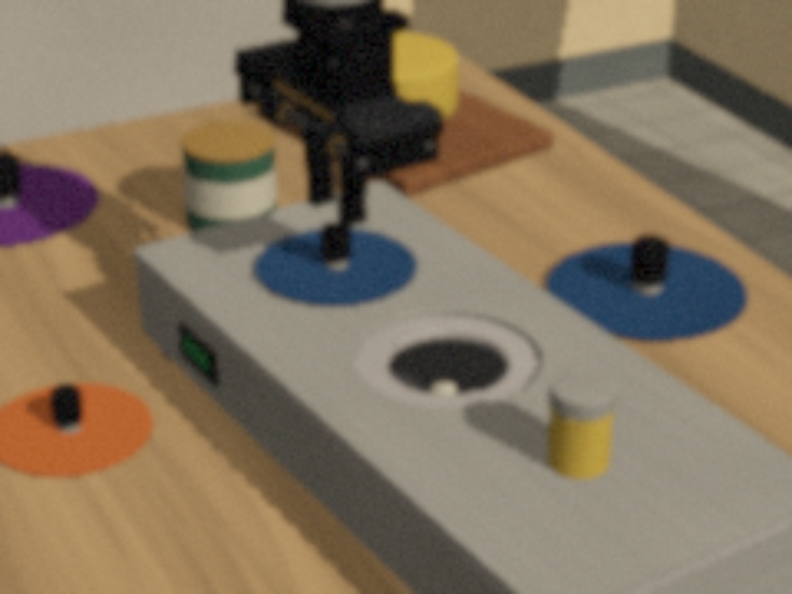

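View pics/g_wrist.png

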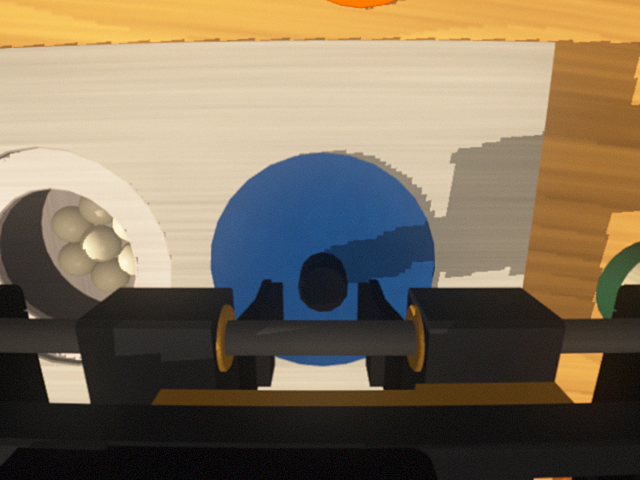

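Run:
```python
from h import *
from station import manip
s=manip.read_state(); Rm=R.from_rotvec(s["ee_rot"]).as_matrix(); p=s["tool_pos"]
for n,(x0,y0) in {"side":(240,190),"scene":(310,190)}.items():
    c=manip.read_camera(n); W,Hh=(100,75)
    Rc=R.from_rotvec(c["attitude"]).as_matrix().T
    F=np.diag([1,-1,-1.])
    K=np.array([[c["fx"],0,c["cx"]],[0,c["fy"],c["cy"]],[0,0,1]])
    pts=np.array([p+Rm@[0,y,.014] for y in(-.018,.018)]+[[.5142,.1807,.128],[.5142,.1807,.102]])
    q=((pts-c["eye"])@Rc.T)@F
    uv=cv2.projectPoints(q,np.zeros(3),np.zeros(3),K,c["distortion"])[0].reshape(-1,2)
    o=cv2.resize(cv2.convertScaleAbs(c["img"],alpha=2.2,beta=10)[y0:y0+Hh,x0:x0+W],None,fx=8,fy=8,interpolation=cv2.INTER_CUBIC)
    for i,w in enumerate(uv):
        cv2.circle(o,tuple(int(v) for v in (w-[x0,y0])*8+4),4,[(0,0,255),(0,255,0),(255,0,255),(255,255,0)][i],2)
    cv2.imwrite(f"pics/h_{n}.png",o); print(n,uv.round(1).tolist())
```

```text
side [[285.3, 230.2], [278.3, 224.8], [281.2, 218.7], [281.3, 227.5]]
scene [[359.3, 247.3], [370.7, 253.2], [366.2, 245.8], [365.5, 250.6]]
```

View pics/h_side.png

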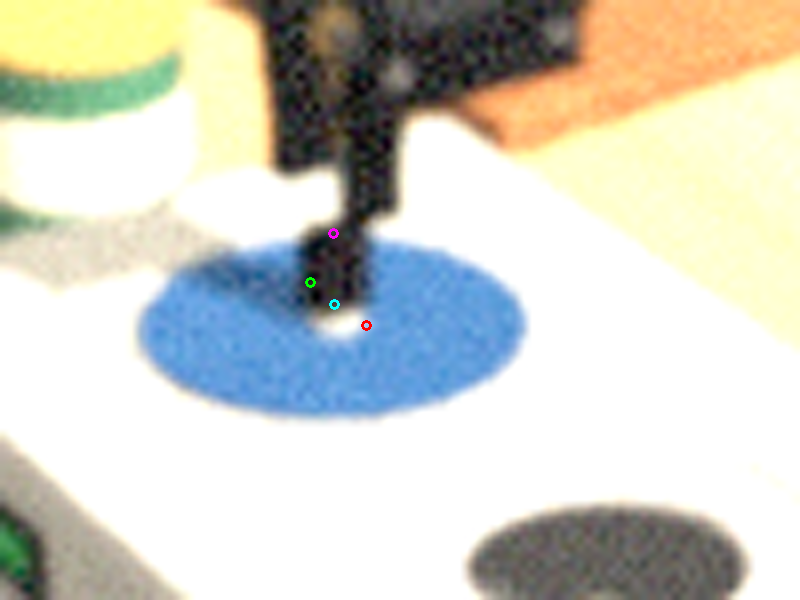

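View pics/h_scene.png

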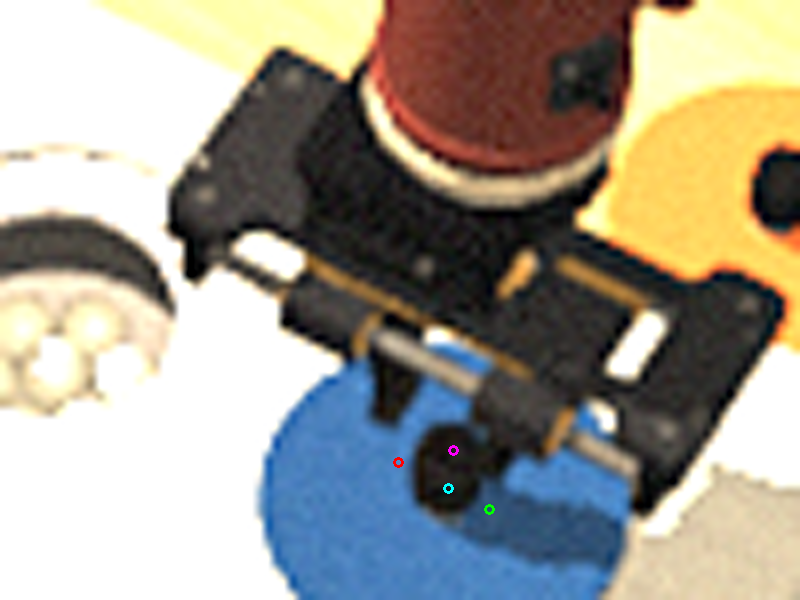

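Run:
```python
from h import *
from station import manip
print("tips",manip.tcp_to_tips, [a for a in dir(manip) if a[0]!="_"])
C={n:manip.read_camera(n) for n in("side","scene")}
def tri(a,b):
    A=[];B=[]
    for n,p in(("side",a),("scene",b)):
        c=C[n]; q=cast(c,[p],0.)[0]; d=np.array([*q,0])-c["eye"]; d/=np.linalg.norm(d)
        M=np.eye(3)-np.outer(d,d); A.append(M);B.append(M@c["eye"])
    X=np.linalg.lstsq(np.vstack(A),np.hstack(B),rcond=None)[0]; return X.round(4), np.round([np.linalg.norm(A[i]@X-B[i]) for i in(0,1)],4)
print(tri((240+370/8,190+212/8),(310+387/8,190+418/8)))
print("knob top",tri((240+335/8,190+235/8),(310+455/8,190+447/8)))
```

```text
tips 0.014 ['PlanningError', 'close_job', 'read_camera', 'read_state', 'tcp_to_tips']
(array([0.5224, 0.1619, 0.1402]), array([0.0023, 0.0023]))
knob top (array([0.5143, 0.181 , 0.1265]), array([0.0019, 0.0019]))
```

The tip triangulates to z≈0.140, but the stated 14 mm puts it at 0.103. A gentle close will settle it: at knob height the fingers will stop at about 0.29.

>>> arm_command(offset=[[0,0,0],[0,0,0],[0,0,0],[0,0,0]], twist=[0,0,0,0], hand=[0.22,0.22,0.22,0.22], squeeze=3)

```text
t: 4.4
tool_pos: [0.5147, 0.1792, 0.1168]
ee_rot: [0.154, -3.138, -0.0]
contact_force: [0.5, 0.3, 0.6]
finger_gap: 0.223
```

Run:
```python
from h import *
from station import manip
c=manip.read_camera("wrist"); cv2.imwrite("pics/i_w.png",c["img"][200:420,150:500])
x=manip.read_camera("side"); cv2.imwrite("pics/i_s.png",cv2.resize(cv2.convertScaleAbs(x["img"],alpha=2.2,beta=10)[190:265,240:340],None,fx=8,fy=8,interpolation=cv2.INTER_CUBIC))
s=manip.read_state();print(s["finger_gap"],s["contact_force"],s["t"])
```

```text
0.21826877877341683 [-0.11734857 -0.11577563  0.32090954] 4.5
```

View pics/i_s.png

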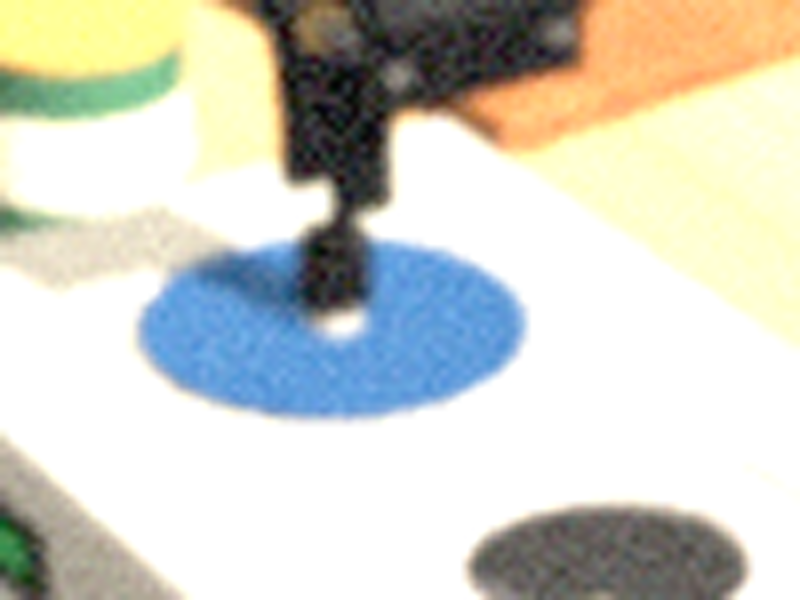

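View pics/i_w.png

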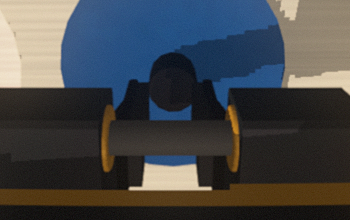

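The fingers closed past the knob width (0.22, about 19 mm) with no force, so the tips really are above the knob. The tips sit about 35 mm higher than the stated figures imply. I'll reopen, go down in two steps while watching the force, then re-measure.

>>> arm_command(offset=[[0,0,0],[0,0,0],[0,0,0],[0,0,0.015],[0,0,0.03],[0,0,0.03]], twist=[0,0,0,0,0,0], hand=[0.5,0.5,0.5,0.5,0.5,0.5])

```text
t: 5.25
tool_pos: [0.5136, 0.1789, 0.0973]
ee_rot: [0.154, -3.135, 0.001]
contact_force: [-0.9, 0.3, 0.1]
finger_gap: 0.501
```

```bash
cat > look.py <<'E'
import sys
from h import *
from station import manip
t=sys.argv[1]; ims=[]
for n,x0,y0 in(("side",240,190),("scene",310,190)):
    if len(sys.argv)>2: x0,y0=((275,215),(270,175))[n=="scene"]
    x=manip.read_camera(n); ims.append(cv2.resize(cv2.convertScaleAbs(x["img"],alpha=2.2,beta=10)[y0:y0+75,x0:x0+100],None,fx=4,fy=4,interpolation=cv2.INTER_CUBIC))
w=cv2.resize(manip.read_camera("wrist")["img"],(400,300))
s=manip.read_state()
cv2.imwrite(f"pics/{t}.png",np.vstack([np.hstack(ims),np.hstack([w,np.zeros_like(w)])]))
print(s["t"],s["tool_pos"].round(4),s["finger_gap"],s["contact_force"].round(2))
E
python3 look.py j
```

```text
5.4 [0.5147 0.1791 0.0988] 0.49944750348576417 [0.3  0.69 0.02]
```

View pics/j.png

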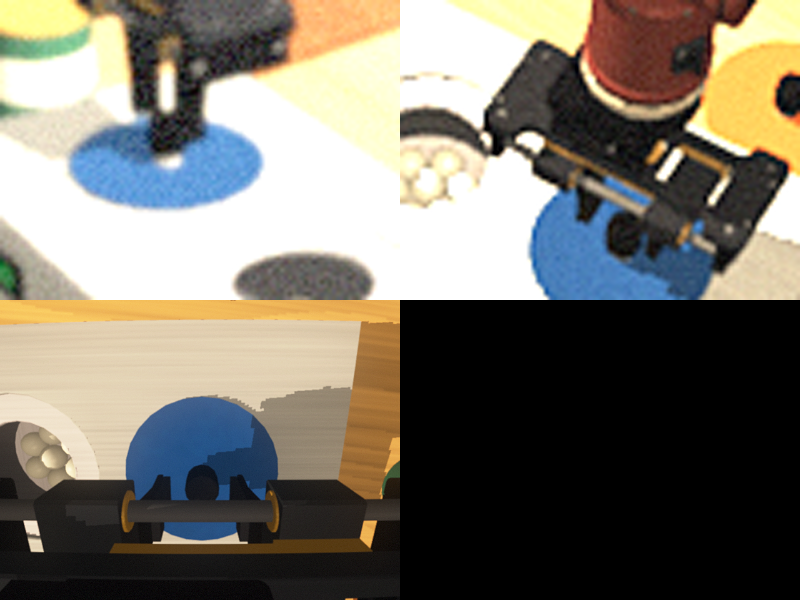

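>>> arm_command(offset=[[0,0,0.008],[0,0,0.017],[0,0,0.017],[0,0,0.017],[0,0,0.017],[0,0,0.017]], twist=[0,0,0,0,0,0], hand=[0.5,0.5,0.36,0.36,0.36,0.36])

```text
t: 6.15
tool_pos: [0.5149, 0.1792, 0.0888]
ee_rot: [-0.154, 3.138, 0.0]
contact_force: [0.1, 0.4, 0.2]
finger_gap: 0.36
```

```bash
python3 look.py k
```

```text
6.3 [0.5148 0.1792 0.0887] 0.36012042745457823 [-0.26 -0.89  0.45]
```

View pics/k.png

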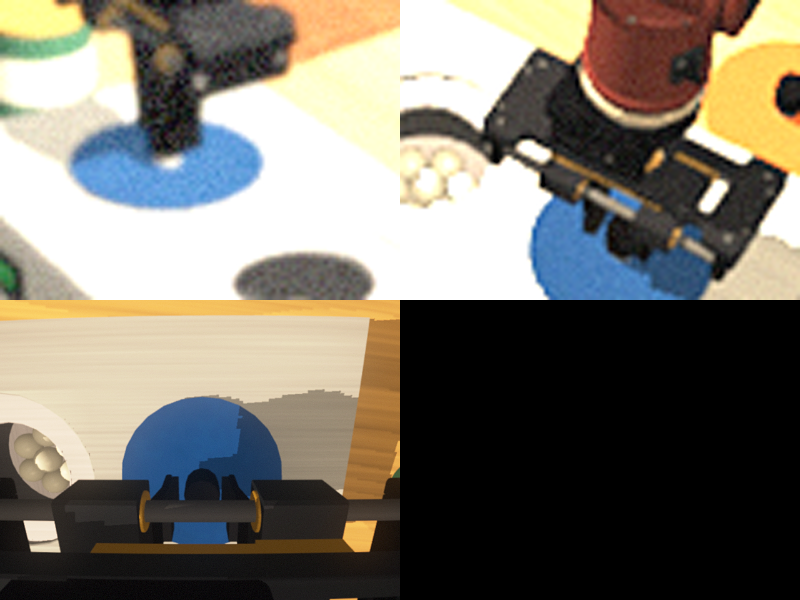

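The fingers now cage the knob, the lid hasn't moved and the force is near zero. I'll slide in small steps.

>>> arm_command(offset=[[0,-0.01,0],[0,-0.03,0],[0,-0.05,0],[0,-0.07,0],[0,-0.09,0],[0,-0.115,0],[0,-0.14,0],[0,-0.165,0],[0,-0.185,0],[0,-0.2,0]], twist=[0,0,0,0,0,0,0,0,0,0], hand=[0.36,0.36,0.36,0.36,0.36,0.36,0.36,0.36,0.36,0.36])

```text
t: 7.55
tool_pos: [0.5268, 0.059, 0.0888]
ee_rot: [-0.153, 3.137, 0.0]
contact_force: [0.6, 1.9, 1.4]
finger_gap: 0.364
```

```bash
python3 look.py l 1
python3 - <<'E'
from h import *
from station import manip
s=manip.read_state()
plan((.5302+.0003,.0215-.003,.0887),s)
for n in ["scene","wrist"]:
    c=manip.read_camera(n); h=hsv(c); H,S,V=[h[...,i].astype(int) for i in range(3)]
    m=(H>95)&(H<125)&(S>110)&(V>25)
    for b in blobs(m,200)[:2]: print(n,circ(cast(c,cv2.convexHull(b).reshape(-1,2),.095)))
E
```

```text
7.7 [0.5263 0.059  0.0884] 0.3583530099194453 [-0.21  0.36 -1.35]
offset [-0.0003 -0.0679 -0.0005]
scene (array([0.83721966, 0.18986166, 0.08218325]), np.float64(0.0002538705318271158))
scene (array([0.52925885, 0.06312423, 0.06104537]), np.float64(0.00117950213592715))
wrist (array([0.52435809, 0.06471786, 0.06339244]), np.float64(0.003113197355403954))
wrist (array([0.58310649, 0.06851435, 0.02792987]), np.float64(0.002757805015574896))
```

View pics/l.png

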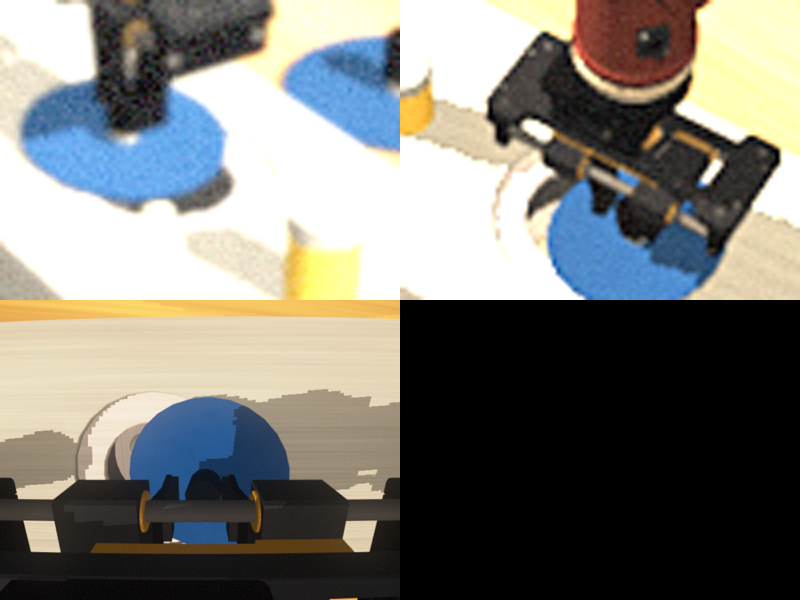

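The lid is following, with its centre at y≈0.063 and on line for the well. I'll finish the slide slowly.

>>> arm_command(offset=[[0,-0.012,0],[0,-0.024,0],[0,-0.036,0],[0,-0.046,0],[0,-0.054,0],[0,-0.06,0],[0,-0.066,0],[0,-0.069,0],[0,-0.069,0]], twist=[0,0,0,0,0,0,0,0,0], hand=[0.36,0.36,0.36,0.36,0.36,0.36,0.36,0.36,0.36])

```text
t: 8.93
tool_pos: [0.5306, 0.0183, 0.0887]
ee_rot: [-0.154, 3.138, -0.0]
contact_force: [-0.3, 0.7, -0.5]
finger_gap: 0.359
```

```bash
python3 look.py m 1
```

```text
9.075 [0.5306 0.0184 0.0887] 0.35990450225512244 [-0.17  1.36  0.25]
```

View pics/m.png

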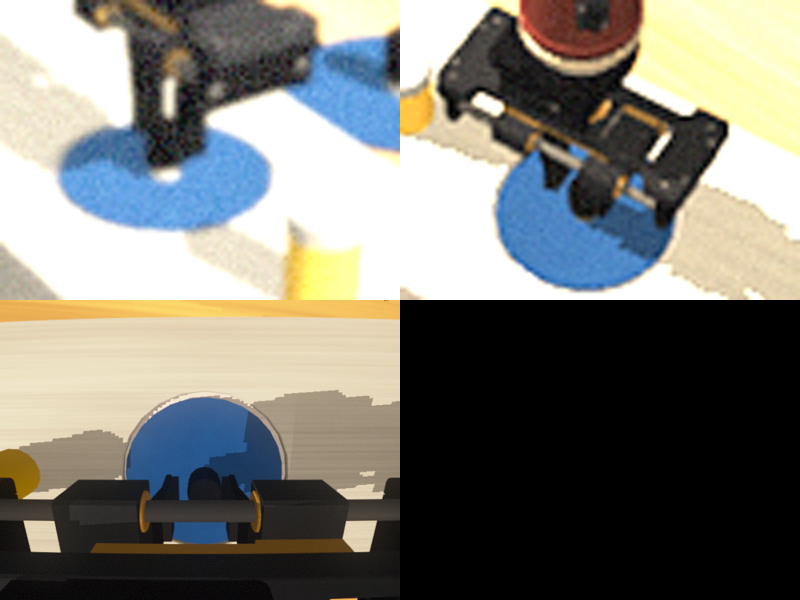

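The lid looks seated, with an even rim gap around it in the wrist view. I'll open moderately and lift clear.

>>> arm_command(offset=[[0,0,0],[0,0,0],[0,0,0],[0,0,-0.04],[0,0,-0.12],[0,0,-0.22],[-0.06,0,-0.3],[-0.06,0.1,-0.3],[-0.06,0.2,-0.3],[-0.06,0.2,-0.3]], twist=[0,0,0,0,0,0,0,0,0,0], hand=[0.55,0.55,0.55,0.55,0.55,0.55,0.55,0.55,0.55,0.55])

```text
t: 10.32
tool_pos: [0.5538, 0.1453, 0.2687]
ee_rot: [0.162, -3.137, -0.002]
contact_force: [0.4, -0.6, -0.3]
finger_gap: 0.548
```

```bash
python3 look.py n 1
python3 - <<'E'
from h import *
from station import manip
for n in ["scene","side","wrist"]:
    c=manip.read_camera(n); cv2.imwrite(f"pics/o_{n}.png",c["img"]); h=hsv(c); H,S,V=[h[...,i].astype(int) for i in range(3)]
    m=(H>95)&(H<125)&(S>110)&(V>25)
    for b in blobs(m,200)[:2]:
        q=cv2.convexHull(b).reshape(-1,2)
        print(n,[tuple(np.round(circ(cast(c,q,z))[0],4)) for z in(.090,.095)])
E
```

```text
10.475 [0.5545 0.1411 0.2685] 0.5445416462102544 [-0.48 -0.4   0.62]
scene [(np.float64(0.8358), np.float64(0.1885), np.float64(0.0825)), (np.float64(0.8372), np.float64(0.1899), np.float64(0.0822))]
scene [(np.float64(0.5316), np.float64(0.0213), np.float64(0.0633)), (np.float64(0.5342), np.float64(0.0233), np.float64(0.0631))]
side [(np.float64(0.72), np.float64(0.0417), np.float64(0.0725)), (np.float64(0.7145), np.float64(0.0343), np.float64(0.0719))]
side [(np.float64(0.5303), np.float64(0.0204), np.float64(0.0605)), (np.float64(0.5262), np.float64(0.0132), np.float64(0.0601))]
wrist [(np.float64(0.5305), np.float64(0.0214), np.float64(0.0639)), (np.float64(0.5298), np.float64(0.023), np.float64(0.0631))]
wrist [(np.float64(0.7505), np.float64(0.1606), np.float64(0.0717)), (np.float64(0.7468), np.float64(0.1602), np.float64(0.0707))]
```

View pics/n.png

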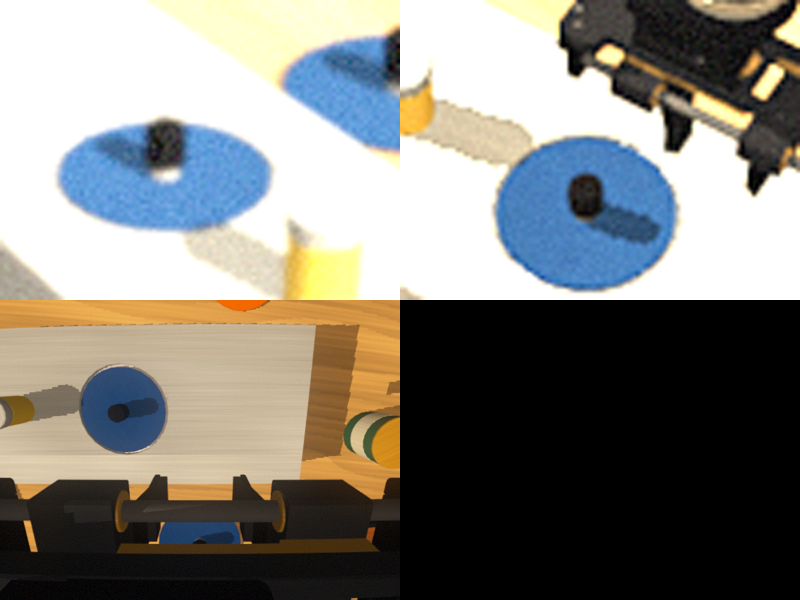

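View pics/o_scene.png

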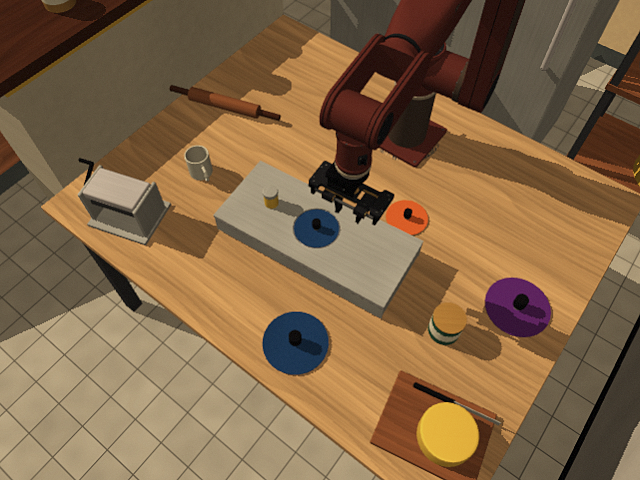

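View pics/o_wrist.png

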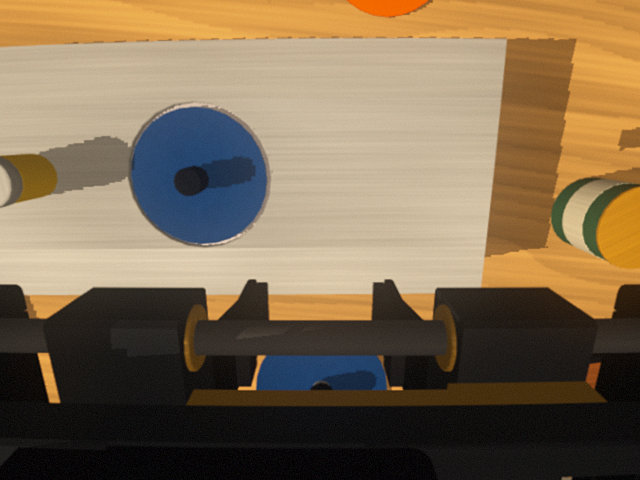

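At a top height of 0.090 all three views put the lid centre within about 1.5 mm of (0.5305, 0.021). At 0.095 they disagree by up to 13 mm, so the lid is flush in the recess. Nothing else has moved, so I'll hand in.

```bash
python3 -c "
from station import manip
print(manip.read_state()['joint_velocities'].round(3)); print(manip.close_job())"
```

```text
[-0.002 -0.    -0.001  0.004  0.001  0.003]
the job is handed in; nothing more can be done
None
```

I slid the smaller blue lid along the steel top with the fingers loosely round its knob, without lifting it, until it dropped into the recess. I then opened the fingers, lifted clear and handed in at about 10.5 s.

**Final position:** The scene, side and wrist views agree on the lid centre to about 1.5 mm if its top is flush with the steel, and disagree by up to 13 mm if it were still on top. That centre, about (0.5305, 0.021), matches the well I measured at (0.530, 0.0215). The wrist view shows an even gap all round, and I saw no tilt.

**Other checks:** The shaker, tin, mug and other discs look unmoved. The contact force stayed within about 2 N in every reading, and the gripper ended touching nothing.

**What disagreed:** The fingertips are not where the data says. From the camera views they sat about 25–35 mm higher relative to the reported TCP than the stated 14 mm implies. My first test close passed above the knob without touching it, so I corrected the height from the pictures before sliding.

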